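Swap the bottle in the analyser drawer for the tube carrier

ROBOT

A 7-joint arm with a two-finger parallel gripper is mounted at the origin on the work surface. World frame = base frame: x ahead of the robot, y to its left, z up, the work surface at z = 0. Lengths are in m, angles in rad, forces in N, time in s.
With the tool pointing down it reaches from about 0.35 to 0.9 m from the base axis. Payload 19.9 kg.
Tool frame: the origin (TCP) lies at the very end of the fingers, on their centre line; the grasp point (between the pads) lies 19 mm behind it; z points along the fingers, y is the line along which they close (so a half turn about z gives the same grasp; the last joint's range is limited). The gripper opens to 94 mm and grips with 3 to 60 N. Pads are 16 mm wide; open, the fingers measure 119 mm over their backs; the gripper's body (75 mm by 177 mm) begins 78 mm behind the grasp point.
Start: joints at [1.228, 0.417, -0.01, 1.614, 0.005, 1.111, -0.053], TCP at [0.185, -0.597, 0.205] pointing down, gripper open.
Joint ranges: [-2.81, 2.81], [-0.39, 2.02], [-1.27, 1.25], [0.06, 2.57], [-1.19, 4.33], [0.19, 2], [-2.82, 2.82]. Speed limits (rad/s): [1.89, 1.89, 2.39, 2.39, 3.01, 3.01, 3.01].

INTERFACE

Orientations are given as a rotation vector (axis times angle).
In Python, from cell import arm gives the robot as it stands. The module is installed in compiled form; this text tells all that it offers.
- The arm moves only by the tool arm_command, never from a script. Its argument "series" is a list of rows, each an object of numbers: "x", "y", "z": the shift along the tool's x, y, z scaled (see below); "twist": the turn about the tool's z scaled (see below). In form: [{"x": .., "y": .., "z": .., "twist": ..}, ...]. A call has exactly 5 rows; each row shifts and turns the commanded pose from where the row before left it, along the tool's axes as they then stand; what a row does not reach is not made up. The controller multiplies each number of a shift by 25 cm and each number of a turn by 30 degrees. A row lasts 1/8 s, in which the tool goes at most 62.5 mm and 10.7 degrees, less where a joint would pass 70% of its speed; a pose out of reach is approached as far as the arm can. A call with a number of a shift or a turn outside -1 to 1 is refused whole. A call with a gripper value outside its range is refused whole. "claw" is the closure, from -1 (fully open) to 1 (shut), set as the call begins (left out, the last holds). The fingers move at their own pace and stop on an object; "squeeze" is the grip in N (left out, the last holds). Time passes only in rows, so rows that do not move let the fingers close, or fill a call up. It gives the time, the measured TCP pose, the force, the opening and the grip force at its end, in the units of the state.
- arm.get_state(): the state, without advancing time (a new reading comes with each control period).
- arm.camera(name): name is "scene" or "side" or "wrist"; returns a dict with "frame" (384x512x3 uint8, red, green, blue), "K" (3x3 intrinsics, pixels), "R" (3x3) and "t" (3): a world point X has camera coordinates R X + t. Camera axes: x right, y down, z forward; pixel columns grow to the right and rows downward; lengths in m; the calibration is good to about 2 mm. A picture is of the moment at which its call begins. There is no depth.
- arm.finish_job(): hands the job in; it is judged then, once.
Trained networks look in a picture, given as the dict that the camera call returned (one of the last four; its "shot" number tells which), for a name from the list of things; names that differ only in an ending like _2 or _b are one class to them, and where a whole thing is asked for, a point or a joint stands for the part that bears it (a point fixed in the world has none). Each returns a list of dicts, best first, with "p" (0 to 1); they miss things now and then, are a little off and sometimes report something else, mostly with a low value. They report only what shows in the picture. A call takes as long as a camera call. They do not tell look-alikes from the thing itself.
- arm.look_for(picture, thing): "box" ([left, top, width, height] in pixels, round what is visible of it).
- arm.trace(picture, thing): "pixels" (384x512 bool, what is visible of it) and "box" ([left, top, width, height] in pixels, round what is visible of it).
The state is a dict: "t": time; "joint_pos": joint angles; "dq": joint speeds; "effort": joint torques, N m; "tool_pos": TCP position; "tool_rot": TCP orientation; "force": force on the tool from outside, world axes, zero at the start; "wrist_torque": the same for the moment, N m; "width": finger opening in m; "grip_force": force on a finger pad.
Only numpy, scipy, OpenCV 4.12 (cv2) and the standard library are available. Lean on these libraries where they do the work, as an engineer would, in place of code of your own. Each camera call takes 0.05 s, during which the arm holds its last target. There are 200 camera calls.

TASK

The analyser's drawer is blocked by an amber bottle: first take it out and stand it upright in the blue tray. Then pull the magenta tube carrier out from under the low shelf (one end sticks out), set it down on the bench clear of the shelf and let go, pick it up again (its white handle is free now), lay it level in the drawer and push the drawer fully shut. Keep bottle and carrier upright, and do not disturb the stack of dishes, the wooden tube block or the timer.

Things in the scene. Friction and masses are not known exactly. Their poses are not given: they have to be found in the camera images.
- analyser: White analyser with a teal top, 200 deep (x) x 240 wide x 130 mm tall, fixed. Origin on the table under the centre of its front face, where the drawer comes out; -x points out of the front, the way the drawer opens; z up. The drawer's opening is clear to 100 mm above the table: the carrier passes, the bottle is too tall.
- drawer (a joint): Opening of the analyser's white drawer in m: 0 is fully shut, 0.2 fully open; it starts about 0.18 to 0.20 open. It slides freely with about 2 N of friction and stays where it is left.
- drawer_seat (a point): Centre of the drawer's inner floor, 12 mm above the table, moving with the drawer; axes as the analyser's. The inside is 170 (x) x 70 mm (y); side and rear walls 5 mm thick, tops 36 mm above this floor; the front panel at the -x end is higher (see drawer_front).
- drawer_front (a point): Middle of the outer face of the drawer's front panel, 80 mm above the table, moving with the drawer; -x points out of the panel. Panel 120 mm wide, 14 mm thick, from 6 to 96 mm above the table; when shut its face is 14 mm in front of the analyser's face. Push towards +x to shut.
- bottle: Amber reagent bottle with a paper label and a blue cap, at first standing in the open drawer. 125 mm tall, 0.17 to 0.35 kg; body 56 mm across up to 78 mm, then tapering to a 28 mm neck; cap 36 mm across from 98 to 125 mm. Origin at the centre of its base, z up along its axis.
- tray: Blue open tray, 160 x 160 x 28 mm, walls and floor 5 mm thick, fixed to the table, on one side of the analyser (left or right). Origin under its centre on the table, z up.
- shelf: Low fixed steel shelf carrying a yellow and a blue tip box, beside the analyser (the tray is on the other side). 160 deep x 160 mm wide; board from 84 to 96 mm above the table; 6 mm side walls, open front; the boxes begin 85 mm behind the front edge and reach 128 mm high. Origin on the table under the middle of the front edge; -x points out of the front.
- carrier: Magenta tube carrier, blue caps in two rows, at first lengthwise under the shelf with one end 45 to 55 mm out of its front, the handle under the board. Body 150 (x) x 50 (y) x 41 mm high, caps to 44 mm; a white upright handle fin in the middle, 40 long (x), 12 thick (y), top 72 mm above the underside. 0.2 to 0.42 kg. Origin at the centre of its underside.
- dishes: Bystander: stack of three cream dishes, 60 mm across, 44 mm tall. Origin at the centre of its base. Leave alone.
- tube_block: Bystander: small wooden block with white and yellow caps, 90 x 50 x 42 mm. Origin at the centre of its base. Leave alone.
- timer: Bystander: white lab timer, 60 x 70 x 27 mm. Origin at the centre of its base. Leave alone.
Things that resemble listed ones, but are neither listed nor needed, are in the scene too. What is shaped like the tray but black or green is not meant.

How it is judged:
By the outcome, as a careful person would: the job done as asked, in the order asked, and still so for the second after the job is handed in, with the robot touching nothing.
It also fails if it takes over 69 s, if anything falls off the work surface, if the arm or the gripper's body presses on something with over 40 N, if the wrist force passes 120 N, or if a joint passes its speed limit or range.

## Working session

There is one attempt and no reset: what is moved stays moved. The work goes in short steps, Python scripts to look and compute and a tool call to move; the robot and the scene stay as the last step left them, time stands still between calls to the robot, and variables do not carry over. Pictures are saved under pics/ and viewed, at most 10 in all, crops included, and the job is handed in when it is done.

Besides the shell and the picture viewer there is one more tool, called as name(argument=value, ...), one argument or row to a line, values as JSON. arm_command: Moves the arm, as the interface text tells. Its arguments: {"type":"object","properties":{"series":{"type":"array"},"claw":{"type":"number"},"squeeze":{"type":"number"}},"required":["series"]}

```bash
mkdir -p pics; ls; python3 - <<'E'
from cell import arm
import cv2,numpy as np,pickle
s=arm.get_state(); print(s['t'],s['tool_pos'],s['tool_rot'],s['width'])
ims=[]
for n in('scene','side'):
    p=arm.camera(n); pickle.dump(p,open(f'{n}0.pkl','wb')); ims.append(p['frame'])
    C=-p['R'].T@p['t']; print(n,C.round(3),p['R'][2].round(3))
    for th in ['analyser','drawer','bottle','tray','shelf','carrier','dishes','tube_block','timer']:
        print(n,th,[(np.round(d['box']).astype(int).tolist(),round(d['p'],2)) for d in arm.look_for(p,th)[:3]])
for n,i in zip(('scene','side'),ims): cv2.imwrite(f'pics/{n}0.png',cv2.resize(i,(800,600),interpolation=cv2.INTER_CUBIC)[:,:,::-1])
print(arm.get_state()['t'])
E
```

```text
pics
0.0 [ 0.18507973 -0.59654257  0.20482066] [-3.10489571e+00 -4.70650557e-01  4.16307390e-04] 0.09398409227662
scene [ 0.97  -0.524  1.15 ] [-0.391  0.358 -0.848]
scene analyser [([258, 161, 155, 150], 0.59), ([263, 162, 60, 68], 0.46)]
scene drawer [([263, 162, 60, 70], 0.78)]
scene bottle [([287, 185, 22, 34], 0.92)]
scene tray [([66, 233, 85, 83], 0.84), ([163, 237, 86, 78], 0.82), ([102, 162, 70, 64], 0.66)]
scene shelf [([343, 124, 79, 72], 0.9), ([278, 90, 28, 19], 0.65), ([280, 136, 23, 19], 0.58)]
scene carrier []
scene dishes [([279, 136, 24, 20], 0.82)]
scene tube_block [([192, 198, 33, 32], 0.73)]
scene timer [([279, 88, 26, 22], 0.74)]
side [ 0.325 -1.122  0.943] [ 0.113  0.767 -0.632]
side analyser [([255, 141, 128, 76], 0.8), ([258, 137, 16, 12], 0.41)]
side drawer [([258, 162, 57, 41], 0.72)]
side bottle [([284, 161, 13, 31], 0.56), ([255, 146, 130, 72], 0.55)]
side tray [([157, 244, 56, 50], 0.89), ([267, 237, 63, 47], 0.62), ([197, 287, 83, 69], 0.62)]
side shelf [([269, 114, 45, 44], 0.76)]
side carrier [([263, 137, 11, 12], 0.57), ([258, 162, 60, 42], 0.48)]
side dishes [([228, 157, 15, 19], 0.83)]
side tube_block [([231, 222, 28, 17], 0.84)]
side timer [([187, 142, 17, 17], 0.51)]
1.0
```

View pics/scene0.png

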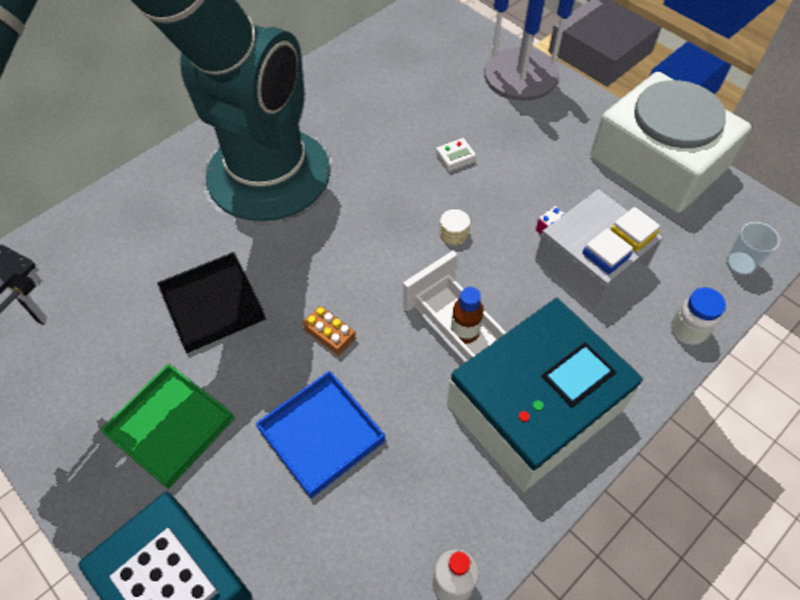

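View pics/side0.png

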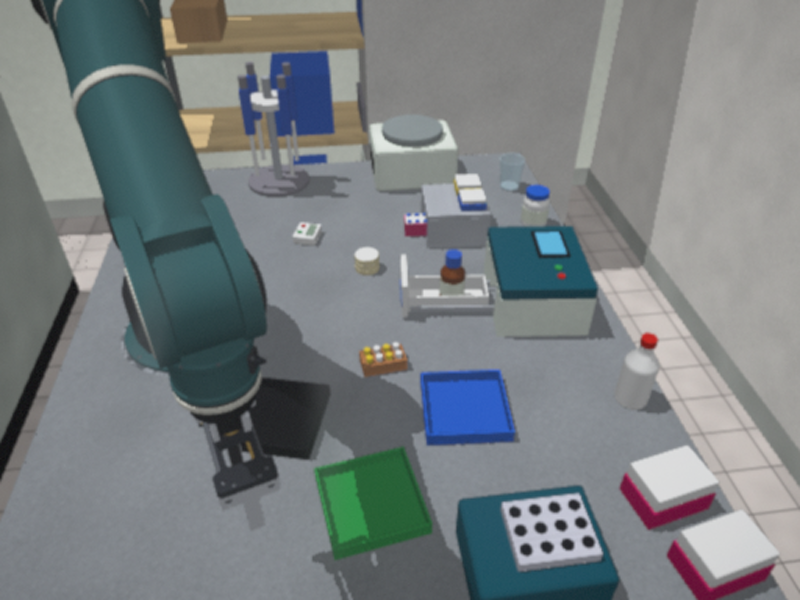

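Scene (800x600 view): amber bottle at (468,315) standing in the drawer, front panel (430,282), carrier end magenta (550,220) under the shelf, blue tray (320,433), with the dishes (455,225), block (330,328), timer (456,153). Look-alikes are a white bottle with red cap (457,572), a clear jar with blue cap (697,315), black tray (212,300), green tray (168,425), and magenta/white boxes in side view (668,487),(722,553). I choose the amber bottle, the blue tray and the magenta end under the shelf.

```bash
cat > h.py <<'E'
import numpy as np,cv2,pickle
from scipy.spatial.transform import Rotation as Ro
def ray(p,u,v):
    d=p['R'].T@np.linalg.inv(p['K'])@np.array([u,v,1.]); return -p['R'].T@p['t'],d
def at(p,u,v,z):
    c,d=ray(p,u,v); return (c+d*(z-c[2])/d[2])[:2]
def proj(p,X):
    q=p['K']@(p['R']@np.asarray(X,float)+p['t']); return q[:2]/q[2]
def move(s,goal,yaw=None):
    """tool-axis delta (mm) & twist deg from state to world goal"""
    R=Ro.from_rotvec(s['tool_rot']).as_matrix(); return R.T@(np.array(goal)-s['tool_pos'])
E
python3 - <<'E'
from h import *
p=pickle.load(open('scene0.pkl','rb')); q=pickle.load(open('side0.pkl','rb'))
k=512/800
S={'bottle cap top':(470,292,.112+.025),'tray L':(257,426,.028),'tray T':(330,373,.028),'tray R':(385,435,.028),'tray B':(313,497,.028),
'ana L(top)':(453,378,.13),'ana back T':(556,299,.13),'ana R':(641,380,.13),'ana B':(532,467,.13),
'panel L':(405,286,.096),'panel R':(456,254,.096),'shelf L':(538,234,.096),'shelf T':(599,190,.096),'shelf R':(662,237,.096),'carr':(550,211,.044),'dish':(455,216,.044),'block':(331,325,.042),'timer':(456,152,.027)}
for n,(u,v,z) in S.items(): print('sc',n,at(p,u*k,v*k,z).round(3))
S={'tray':(420,373,.028),'tray2':(502,371,.028),'tray3':(514,432,.028),'t4':(425,441,.028),'cap':(453,256,.125),'ana fl':(495,294,.13),'ana fr':(487,229,.13),'carr':(415,218,.044),'shelf fr':(427,220,.096),'shelf far':(421,187,.096),'dish':(367,252,.044),'block':(384,352,.042),'timer':(307,230,.027),
'panel a':(403,257,.096),'panelb':(405,291,.096)}
for n,(u,v,z) in S.items(): print('si',n,at(q,u*k,v*k,z).round(3))
s=pickle.load(open('scene0.pkl','rb'));print(s.keys(),s['K'].round(1).tolist())
from cell import arm
print(Ro.from_rotvec(arm.get_state()['tool_rot']).as_matrix().round(3))
E
```

```text
sc bottle cap top [0.579 0.017]
sc tray L [ 0.47  -0.388]
sc tray T [ 0.481 -0.231]
sc tray R [ 0.634 -0.24 ]
sc tray B [ 0.631 -0.397]
sc ana L(top) [ 0.67 -0.12]
sc ana back T [0.689 0.117]
sc ana R [0.882 0.095]
sc ana B [ 0.855 -0.142]
sc panel L [ 0.472 -0.036]
sc panel R [0.487 0.082]
sc shelf L [0.563 0.227]
sc shelf T [0.576 0.398]
sc shelf R [0.73  0.389]
sc carr [0.521 0.327]
sc dish [0.396 0.179]
sc block [ 0.414 -0.169]
sc timer [0.264 0.322]
si tray [ 0.475 -0.231]
si tray2 [ 0.638 -0.247]
si tray3 [ 0.621 -0.4  ]
si t4 [ 0.459 -0.399]
si cap [0.585 0.02 ]
si ana fl [ 0.643 -0.129]
si ana fr [0.682 0.11 ]
si carr [0.545 0.316]
si shelf fr [0.56 0.22]
si shelf far [0.571 0.385]
si dish [0.407 0.177]
si block [ 0.41  -0.177]
si timer [0.263 0.321]
si panel a [0.481 0.071]
si panelb [ 0.469 -0.053]
dict_keys(['frame', 'K', 'R', 't', 'shot']) [[445.9, 0.0, 251.1], [0.0, 445.9, 194.7], [0.0, 0.0, 1.0]]
[[ 0.955  0.296 -0.   ]
 [ 0.296 -0.955  0.   ]
 [-0.    -0.    -1.   ]]
```

arm_command(
  series=[
    {"x": 0.17, "y": -0.17, "z": -0.04},
    {"x": 0.17, "y": -0.17, "z": -0.04},
    {"x": 0.17, "y": -0.17, "z": -0.04},
    {"x": 0.17, "y": -0.17, "z": -0.04},
    {"x": 0.17, "y": -0.17, "z": -0.04},
  ],
  claw=-1,
)

```text
invalid input at $.series[0]: expected keys x, y, z, twist
```

arm_command(
  series=[
    {"x": 0.17, "y": -0.17, "z": -0.04},
    {"x": 0.17, "y": -0.17, "z": -0.04},
    {"x": 0.17, "y": -0.17, "z": -0.04},
    {"twist": 0.3},
    {"twist": 0.3},
  ],
)

```text
invalid input at $.series[0]: expected keys x, y, z, twist
```

```bash
python3 - <<'E'
from h import *
from cell import arm
s=arm.get_state(); print(s['t'],s['tool_pos'],Ro.from_rotvec(s['tool_rot']).as_matrix().round(3).tolist())
p=arm.camera('wrist'); pickle.dump(p,open('w1.pkl','wb'))
print(-p['R'].T@p['t'],p['R'].round(2).tolist(),p['K'].round(0).tolist())
cv2.imwrite('pics/w1.png',cv2.resize(p['frame'],(800,600),interpolation=cv2.INTER_CUBIC)[:,:,::-1])
E
```

```text
1.0 [ 0.18516055 -0.59690717  0.20541651] [[0.955, 0.296, -0.0], [0.296, -0.955, 0.0], [-0.0, -0.0, -1.0]]
[ 0.24901167 -0.57594449  0.38529283] [[0.3, -0.96, -0.0], [-0.93, -0.29, 0.24], [-0.22, -0.07, -0.97]] [[293.0, 0.0, 257.0], [0.0, 293.0, 190.0], [0.0, 0.0, 1.0]]
```

View pics/w1.png

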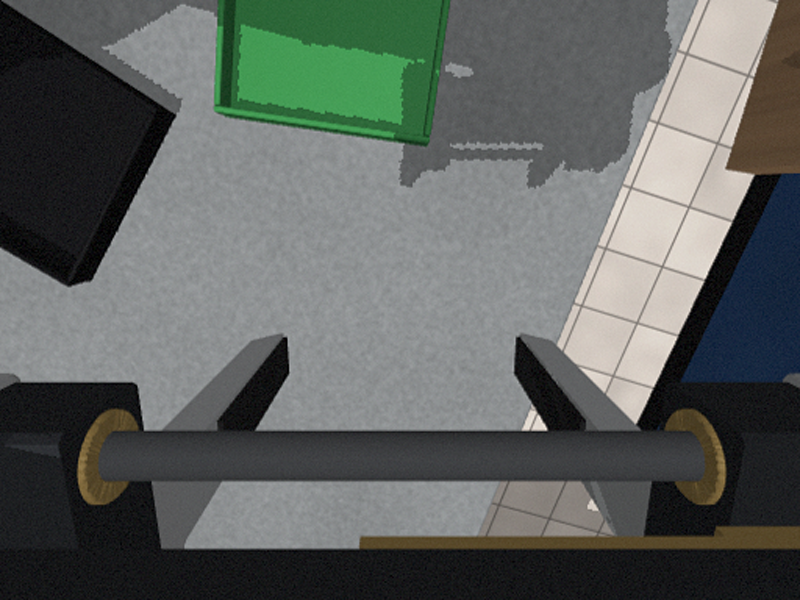

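arm_command(
  series=[
    {"x": 0.14, "y": -0.17, "z": -0.04, "twist": 0},
    {"x": 0.14, "y": -0.17, "z": -0.04, "twist": 0},
    {"x": 0.14, "y": -0.17, "z": -0.04, "twist": 0},
    {"x": 0.14, "y": -0.17, "z": -0.04, "twist": 0},
    {"x": 0.14, "y": -0.17, "z": -0.04, "twist": 0},
  ],
  claw=-1,
)

```text
t: 1.68
tool_pos: [0.2898, -0.3404, 0.2559]
tool_rot: [3.106, 0.471, 0.0]
force: [2.1, 0.3, 1.0]
width: 0.094
grip_force: 0.0
```

arm_command(
  series=[
    {"x": 0.14, "y": -0.17, "z": -0.04, "twist": 0},
    {"x": 0.14, "y": -0.17, "z": -0.04, "twist": 0},
    {"x": 0.14, "y": -0.17, "z": -0.04, "twist": 0},
    {"x": 0.14, "y": -0.17, "z": -0.04, "twist": 0},
    {"x": 0.14, "y": -0.17, "z": -0.04, "twist": 0},
  ],
)

```text
t: 2.3
tool_pos: [0.3939, -0.0856, 0.3061]
tool_rot: [3.105, 0.47, 0.001]
force: [0.4, -0.6, -0.1]
width: 0.0942
grip_force: 0.0
```

arm_command(
  series=[
    {"x": 0.12, "y": -0.17, "z": -0.04, "twist": 0},
    {"x": 0.12, "y": -0.17, "z": -0.04, "twist": 0},
    {"x": 0, "y": 0, "z": 0, "twist": 0.25},
    {"x": 0, "y": 0, "z": 0, "twist": 0.25},
    {"x": 0, "y": 0, "z": 0, "twist": 0.25},
  ],
)

```text
t: 2.92
tool_pos: [0.4257, 0.0118, 0.3255]
tool_rot: [3.138, -0.151, 0.0]
force: [-0.1, 1.1, -0.2]
width: 0.0943
grip_force: 0.0
```

```bash
python3 - <<'E'
from h import *
from cell import arm
s=arm.get_state(); print(s['t'],s['tool_pos'],Ro.from_rotvec(s['tool_rot']).as_matrix().round(3).tolist())
p=arm.camera('wrist'); pickle.dump(p,open('w1.pkl','wb'))
print(-p['R'].T@p['t'])
cv2.imwrite('pics/w2.png',cv2.resize(p['frame'],(800,600),interpolation=cv2.INTER_CUBIC)[:,:,::-1])
E
```

```text
2.925 [0.42565011 0.01177925 0.32553535] [[0.995, -0.096, 0.0], [-0.096, -0.995, -0.0], [0.0, 0.0, -1.0]]
[0.49217296 0.00626004 0.50541232]
```

View pics/w2.png

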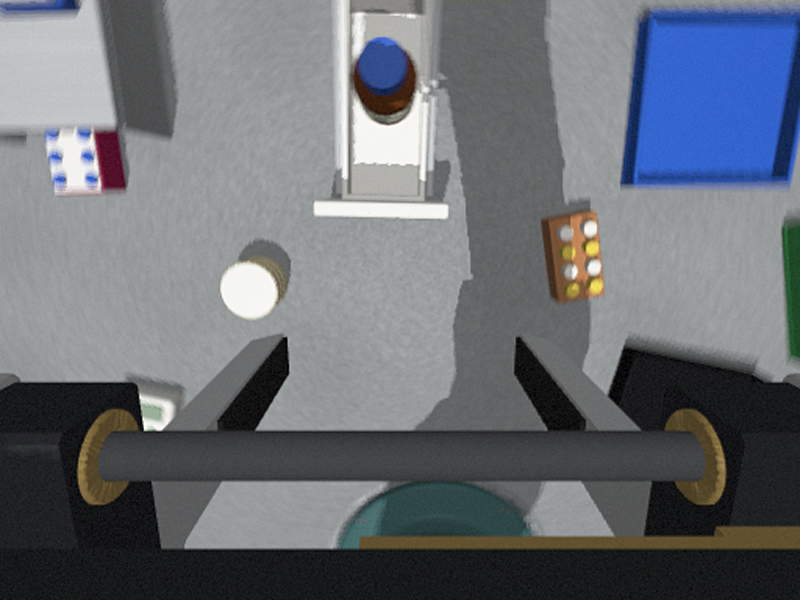

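Wrist view: bottle cap top at (382,63) in the drawer, panel (316–447, 202–218), carrier end (47–127, 128–192), tray front corners (622,185),(790,185), dishes (250,290), block (573,255).

```bash
python3 - <<'E'
from h import *
p=pickle.load(open('w1.pkl','rb'));k=.64
S={'cap':(384,63,.125),'panel outer L top':(315,213,.096),'outer R top':(448,216,.096),'inner L':(314,202,.096),'inner R':(447,205,.096),'tray L':(622,186,.028),'tray R':(789,186,.028),'tray BL':(638,10,.028),'carr topL':(56,194,.041),'carr topR':(103,191,.041),'carr R back':(95,129,.041),'carr botR':(127,188,0),'carr botL?':(127,160,0),'shelf fr R':(117,129,.096),'shelf back R':(98,0,.096),'dish':(249,289,.044),'block':(577,255,.042)}
for n,(u,v,z) in S.items(): print(n,at(p,u*k,v*k,z).round(4))
# crop check
f=p['frame']; 
cv2.imwrite('pics/crop.png',cv2.resize(np.hstack([f[60:140,0:110],f[0:80,200:310]]),None,fx=3.6,fy=3.6,interpolation=cv2.INTER_CUBIC)[:,:,::-1])
E
```

```text
cap [0.5843 0.0102]
panel outer L top [0.4769 0.0837]
outer R top [ 0.463  -0.0327]
inner L [0.4864 0.0832]
inner R [ 0.4726 -0.0325]
tray L [ 0.4711 -0.2168]
tray R [ 0.4548 -0.3852]
tray BL [ 0.6299 -0.229 ]
carr topL [0.518  0.3464]
carr topR [0.5163 0.2995]
carr R back [0.5738 0.2927]
carr botR [0.519  0.2989]
carr botL? [0.5473 0.2921]
shelf fr R [0.5623 0.2403]
shelf back R [0.6589 0.2319]
dish [0.405  0.1721]
block [ 0.4074 -0.1657]
```

View pics/crop.png

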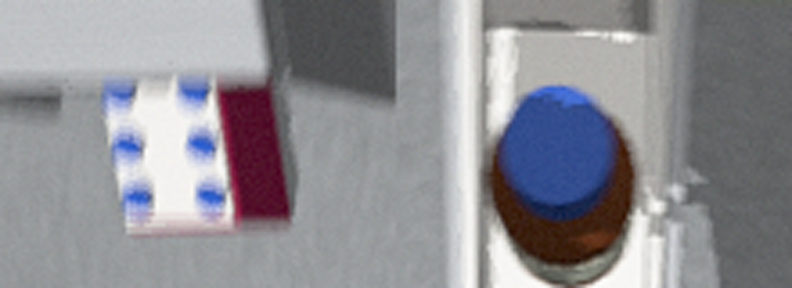

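Crop confirms: amber bottle with blue cap (right), magenta carrier end with blue caps (left).

arm_command(
  series=[
    {"x": 0.16, "y": -0.014, "z": 0.1, "twist": 0},
    {"x": 0.16, "y": -0.014, "z": 0.1, "twist": 0},
    {"x": 0.16, "y": -0.014, "z": 0.1, "twist": 0},
    {"x": 0.15, "y": -0.014, "z": 0.1, "twist": 0},
    {"x": 0, "y": 0, "z": 0.12, "twist": 0},
  ],
)

```text
t: 3.6
tool_pos: [0.5855, 0.0113, 0.1939]
tool_rot: [-3.137, 0.141, 0.0]
force: [-0.0, -0.1, -0.1]
width: 0.094
grip_force: 0.0
```

arm_command(
  series=[
    {"x": 0, "y": 0, "z": 0.13, "twist": 0},
    {"x": 0, "y": 0, "z": 0.13, "twist": 0},
    {"x": 0, "y": 0, "z": 0.13, "twist": 0},
    {"x": 0, "y": 0, "z": 0, "twist": 0},
    {"x": 0, "y": 0, "z": 0, "twist": 0},
  ],
)

```text
t: 4.22
tool_pos: [0.5844, 0.0113, 0.0992]
tool_rot: [-3.138, 0.143, -0.002]
force: [-0.0, -0.4, 0.2]
width: 0.0938
grip_force: 0.0
```

arm_command(
  series=[
    {"x": 0, "y": 0, "z": 0, "twist": 0},
    {"x": 0, "y": 0, "z": 0, "twist": 0},
    {"x": 0, "y": 0, "z": 0, "twist": 0},
    {"x": 0, "y": 0, "z": 0, "twist": 0},
    {"x": 0, "y": 0, "z": 0, "twist": 0},
  ],
  claw=1,
  squeeze=30,
)

```text
t: 4.85
tool_pos: [0.5838, 0.0112, 0.098]
tool_rot: [-3.138, 0.144, 0.0]
force: [0.4, 0.8, -0.3]
width: 0.0474
grip_force: 0.0
```

arm_command(
  series=[
    {"x": 0, "y": 0, "z": 0, "twist": 0},
    {"x": 0, "y": 0, "z": 0, "twist": 0},
    {"x": 0, "y": 0, "z": 0, "twist": 0},
    {"x": 0, "y": 0, "z": 0, "twist": 0},
    {"x": 0, "y": 0, "z": 0, "twist": 0},
  ],
)

```text
t: 5.48
tool_pos: [0.5841, 0.0116, 0.0983]
tool_rot: [-3.138, 0.144, -0.001]
force: [0.3, 2.2, 5.1]
width: 0.039
grip_force: 24.5
```

arm_command(
  series=[
    {"x": 0, "y": 0, "z": -0.06, "twist": 0},
    {"x": 0, "y": 0, "z": -0.12, "twist": 0},
    {"x": 0, "y": 0, "z": -0.12, "twist": 0},
    {"x": 0, "y": 0, "z": -0.1, "twist": 0},
    {"x": 0, "y": 0.08, "z": 0, "twist": 0},
  ],
)

```text
t: 6.1
tool_pos: [0.5826, -0.0082, 0.2]
tool_rot: [-3.138, 0.141, -0.005]
force: [0.4, -0.3, -2.4]
width: 0.0345
grip_force: 31.9
```

arm_command(
  series=[
    {"x": -0.01, "y": 0.16, "z": 0, "twist": 0},
    {"x": -0.01, "y": 0.2, "z": 0, "twist": 0},
    {"x": -0.01, "y": 0.2, "z": 0, "twist": 0},
    {"x": 0, "y": 0.2, "z": 0, "twist": 0},
    {"x": 0, "y": 0.2, "z": 0, "twist": 0},
  ],
)

```text
t: 6.72
tool_pos: [0.5508, -0.25, 0.197]
tool_rot: [3.138, -0.146, -0.003]
force: [1.2, 0.0, -1.6]
width: 0.0344
grip_force: 31.9
```

arm_command(
  series=[
    {"x": 0, "y": 0.16, "z": 0, "twist": 0},
    {"x": 0, "y": 0.08, "z": 0.02, "twist": 0},
    {"x": 0, "y": 0, "z": 0.1, "twist": 0},
    {"x": 0, "y": 0, "z": 0.14, "twist": 0},
    {"x": 0, "y": 0, "z": 0.08, "twist": 0},
  ],
)

```text
t: 7.35
tool_pos: [0.5459, -0.3062, 0.1107]
tool_rot: [-3.137, 0.143, 0.004]
force: [0.0, 0.5, -2.9]
width: 0.0346
grip_force: 31.9
```

arm_command(
  series=[
    {"x": 0, "y": 0, "z": 0.04, "twist": 0},
    {"x": 0, "y": 0, "z": 0.02, "twist": 0},
    {"x": 0, "y": 0, "z": 0.02, "twist": 0},
    {"x": 0, "y": 0, "z": 0, "twist": 0},
    {"x": 0, "y": 0, "z": 0, "twist": 0},
  ],
)

```text
t: 7.98
tool_pos: [0.548, -0.3071, 0.0945]
tool_rot: [3.137, -0.144, 0.004]
force: [-0.3, -0.3, 7.7]
width: 0.0345
grip_force: 32.1
```

arm_command(
  series=[
    {"x": 0, "y": 0, "z": -0.005, "twist": 0},
    {"x": 0, "y": 0, "z": 0, "twist": 0},
    {"x": 0, "y": 0, "z": 0, "twist": 0},
    {"x": 0, "y": 0, "z": 0, "twist": 0},
    {"x": 0, "y": 0, "z": 0, "twist": 0},
  ],
  claw=-1,
)

```text
t: 8.6
tool_pos: [0.5469, -0.3068, 0.0941]
tool_rot: [-3.138, 0.144, 0.0]
force: [0.8, 0.6, -0.4]
width: 0.0814
grip_force: 0.0
```

arm_command(
  series=[
    {"x": 0, "y": 0, "z": -0.06, "twist": 0},
    {"x": 0, "y": 0, "z": -0.18, "twist": 0},
    {"x": 0, "y": 0, "z": -0.2, "twist": 0},
    {"x": 0, "y": 0, "z": -0.1, "twist": 0},
    {"x": 0, "y": -0.1, "z": 0, "twist": 0},
  ],
)

```text
t: 9.22
tool_pos: [0.5497, -0.2831, 0.2318]
tool_rot: [3.136, -0.148, 0.005]
force: [-1.2, 0.8, -0.8]
width: 0.0942
grip_force: 0.0
```

arm_command(
  series=[
    {"x": -0.07, "y": -0.2, "z": 0, "twist": 0},
    {"x": -0.07, "y": -0.22, "z": 0, "twist": 0},
    {"x": -0.07, "y": -0.22, "z": 0, "twist": 0},
    {"x": -0.07, "y": -0.22, "z": 0, "twist": 0},
    {"x": -0.07, "y": -0.22, "z": 0, "twist": 0},
  ],
)

```text
t: 9.85
tool_pos: [0.4855, -0.0024, 0.229]
tool_rot: [3.138, -0.143, -0.001]
force: [1.7, 1.2, -0.3]
width: 0.094
grip_force: 0.0
```

arm_command(
  series=[
    {"x": -0.07, "y": -0.22, "z": 0, "twist": 0},
    {"x": -0.07, "y": -0.22, "z": 0, "twist": 0},
    {"x": -0.07, "y": -0.22, "z": 0, "twist": 0},
    {"x": -0.07, "y": -0.22, "z": 0, "twist": 0},
    {"x": -0.07, "y": -0.22, "z": 0, "twist": 0},
  ],
)

```text
t: 10.48
tool_pos: [0.4233, 0.2789, 0.2291]
tool_rot: [3.138, -0.143, 0.0]
force: [1.5, 0.1, -0.2]
width: 0.094
grip_force: 0.0
```

arm_command(
  series=[
    {"x": -0.04, "y": -0.18, "z": 0, "twist": 0},
    {"x": 0, "y": 0, "z": 0, "twist": 0},
    {"x": 0, "y": 0, "z": 0, "twist": 0},
    {"x": 0, "y": 0, "z": 0, "twist": 0},
    {"x": 0, "y": 0, "z": 0, "twist": 0},
  ],
)

```text
t: 11.1
tool_pos: [0.4195, 0.3217, 0.2293]
tool_rot: [3.138, -0.147, 0.001]
force: [0.6, -0.1, -0.1]
width: 0.0939
grip_force: 0.0
```

```bash
python3 - <<'E'
from h import *
from cell import arm
s=arm.get_state(); print(s['t'],s['tool_pos'],Ro.from_rotvec(s['tool_rot']).as_matrix().round(3).tolist())
p=arm.camera('wrist'); pickle.dump(p,open('w3.pkl','wb'))
q=arm.camera('scene'); f=cv2.resize(q['frame'][130:330,150:350],(400,400))
w=cv2.resize(p['frame'],(800,600))[:400,0:400]
cv2.imwrite('pics/w3.png',np.hstack([w,f])[:,:,::-1])
E
```

```text
11.1 [0.41952771 0.32169698 0.22929863] [[0.996, -0.093, 0.0], [-0.093, -0.996, -0.0], [0.0, 0.0, -1.0]]
```

View pics/w3.png

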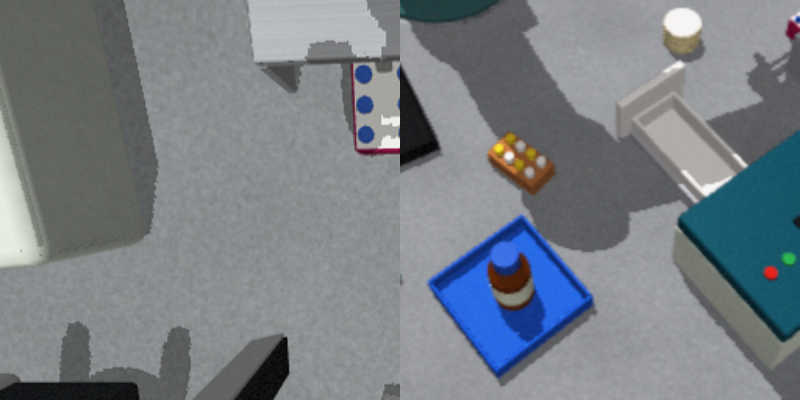

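Bottle stands upright in the blue tray (right half, 510,280); drawer is empty. The carrier's left edge is at about (355,152) in the left half; measuring the whole end numerically.

```bash
python3 - <<'E'
from h import *
p=pickle.load(open('w3.pkl','rb'));f=p['frame'].astype(int)
m=((f[...,0]-f[...,1]>50)&(f[...,2]-f[...,1]>15)).astype(np.uint8); m[150:]=0
ys,xs=np.nonzero(m);print(xs.min(),xs.max(),ys.min(),ys.max(),m.sum())
# end edge: topmost/bottommost magenta at columns; sides at rows
for c in range(xs.min()+3,xs.max()-1,8):
    y=ys[xs==c]; print('c',c,y.min(),y.max(),at(p,c,y[y>85].min() if (y>85).any() else y.max(),.041).round(4),at(p,c,y.max(),0).round(4))
for r in range(45,96,7):
    x=xs[ys==r]; 
    if len(x): print('r',r,x.min(),x.max(),at(p,x.min(),r,.041).round(4),at(p,x.max()+1,r,.041).round(4))
E
```

```text
225 267 39 98 247Traceback (most recent call last):
  File "<stdin>", line 7, in <module>
    return umr_minimum(a, axis, None, out, keepdims, initial, where)
ValueError: zero-size array to reduction operation minimum which has no identity
```

```bash
python3 - <<'E'
from h import *
p=pickle.load(open('w3.pkl','rb'));f=p['frame'].astype(int)
m=((f[...,0]-f[...,1]>25)&(f[...,2]-f[...,1]>5)); m[150:]=0
for r in range(40,102,6):
    x=np.nonzero(m[r])[0]; x=x[(x>200)&(x<330)]
    if len(x): print('r',r,x.tolist()[:3],x.tolist()[-3:],at(p,x.min(),r,.041).round(4),at(p,x.max()+1,r,.041).round(4))
for c in range(228,300,6):
    y=np.nonzero(m[:,c])[0]; y=y[y>80]
    if len(y): print('c',c,y.tolist(),at(p,c,y.min(),.041).round(4),at(p,c,y.max()+1,0).round(4))
print(f[80,226:280:3].tolist())
E
```

```text
r 40 [225, 266, 267] [225, 266, 267] [0.5778 0.3441] [0.5732 0.2949]
r 46 [225, 266, 267] [225, 266, 267] [0.5715 0.3449] [0.5669 0.2954]
r 52 [225, 226, 266] [226, 266, 267] [0.5652 0.3456] [0.5605 0.296 ]
r 58 [225, 226, 266] [226, 266, 267] [0.5587 0.3464] [0.554  0.2965]
r 64 [226, 266, 267] [226, 266, 267] [0.5522 0.346 ] [0.5476 0.2971]
r 70 [226, 266, 267] [226, 266, 267] [0.5456 0.3468] [0.541  0.2976]
r 76 [226, 227, 266] [227, 266, 267] [0.5391 0.3476] [0.5344 0.2982]
r 82 [227, 266, 267] [227, 266, 267] [0.5323 0.3472] [0.5277 0.2987]
r 88 [227, 267] [227, 267] [0.5256 0.348 ] [0.521  0.2993]
r 94 [227, 228, 259] [265, 266, 267] [0.5188 0.3488] [0.5142 0.2999]
c 228 [91, 92, 94, 95, 96] [0.5221 0.3472] [0.5186 0.3515]
c 234 [95, 96, 97, 98] [0.5169 0.3406] [0.5153 0.3438]
c 240 [95, 96, 97, 98] [0.5162 0.3334] [0.5145 0.3358]
c 246 [95, 96, 97] [0.5155 0.3262] [0.515  0.3277]
c 252 [95, 96, 97, 98] [0.5149 0.3191] [0.513  0.3199]
c 258 [95, 96, 97, 98] [0.5142 0.3119] [0.5123 0.3119]
c 264 [94, 95, 96, 97, 98] [0.5147 0.3047] [0.5115 0.3039]
[[78, 35, 54], [168, 167, 164], [154, 154, 156], [149, 151, 155], [165, 164, 159], [163, 165, 160], [157, 156, 153], [161, 159, 156], [160, 159, 154], [232, 231, 228], [157, 155, 151], [23, 54, 121], [41, 70, 126], [239, 242, 235], [81, 68, 76], [140, 144, 146], [148, 149, 152], [138, 142, 143]]
```

arm_command(
  series=[
    {"x": 0.23, "y": -0.024, "z": 0.02, "twist": 0},
    {"x": 0.226, "y": -0.024, "z": 0.1, "twist": 0},
    {"x": 0, "y": 0, "z": 0.2, "twist": 0},
    {"x": 0, "y": 0, "z": 0.2, "twist": 0},
    {"x": 0, "y": 0, "z": 0.1, "twist": 0},
  ],
)

```text
t: 11.82
tool_pos: [0.533, 0.3231, 0.0714]
tool_rot: [3.137, -0.145, -0.004]
force: [0.2, 0.2, -0.3]
width: 0.0939
grip_force: 0.0
```

arm_command(
  series=[
    {"x": 0, "y": 0, "z": 0.1, "twist": 0},
    {"x": 0, "y": 0, "z": 0.1, "twist": 0},
    {"x": 0, "y": 0, "z": 0.05, "twist": 0},
    {"x": 0, "y": 0, "z": 0, "twist": 0},
    {"x": 0, "y": 0, "z": 0, "twist": 0},
  ],
)

```text
t: 12.45
tool_pos: [0.5342, 0.3244, 0.0127]
tool_rot: [-3.138, 0.145, -0.001]
force: [0.7, 0.5, 0.1]
width: 0.0941
grip_force: 0.0
```

arm_command(
  series=[
    {"x": 0, "y": 0, "z": 0, "twist": 0},
    {"x": 0, "y": 0, "z": 0, "twist": 0},
    {"x": 0, "y": 0, "z": 0, "twist": 0},
    {"x": 0, "y": 0, "z": 0, "twist": 0},
    {"x": 0, "y": 0, "z": 0, "twist": 0},
  ],
  claw=1,
  squeeze=25,
)

```text
t: 13.08
tool_pos: [0.5338, 0.324, 0.0117]
tool_rot: [3.138, -0.144, -0.0]
force: [-0.4, 0.8, 1.5]
width: 0.05
grip_force: 25.0
```

arm_command(
  series=[
    {"x": -0.06, "y": 0, "z": 0, "twist": 0},
    {"x": -0.12, "y": 0, "z": 0, "twist": 0},
    {"x": -0.15, "y": 0, "z": 0, "twist": 0},
    {"x": -0.15, "y": 0, "z": 0, "twist": 0},
    {"x": -0.12, "y": 0, "z": 0, "twist": 0},
  ],
)

```text
t: 13.7
tool_pos: [0.3821, 0.3377, 0.0118]
tool_rot: [-3.138, 0.144, 0.001]
force: [-0.4, 0.3, -2.3]
width: 0.05
grip_force: 25.0
```

arm_command(
  series=[
    {"x": 0, "y": 0, "z": 0, "twist": 0},
    {"x": 0, "y": 0, "z": 0, "twist": 0},
    {"x": 0, "y": 0, "z": 0, "twist": 0},
    {"x": 0, "y": 0, "z": 0, "twist": 0},
    {"x": 0, "y": 0, "z": 0, "twist": 0},
  ],
  claw=-1,
)

```text
t: 14.32
tool_pos: [0.3846, 0.3377, 0.0116]
tool_rot: [-3.138, 0.145, 0.001]
force: [-0.3, -1.4, 0.1]
width: 0.0932
grip_force: 0.0
```

arm_command(
  series=[
    {"x": 0, "y": 0, "z": 0, "twist": 0},
    {"x": 0, "y": 0, "z": -0.15, "twist": 0},
    {"x": 0, "y": 0, "z": -0.2, "twist": 0},
    {"x": -0.1, "y": 0, "z": -0.2, "twist": 0},
    {"x": 0, "y": 0, "z": 0, "twist": 0},
  ],
)

```text
t: 14.95
tool_pos: [0.3595, 0.3416, 0.1525]
tool_rot: [-3.135, 0.142, -0.007]
force: [0.9, -0.4, -0.6]
width: 0.0938
grip_force: 0.0
```

```bash
python3 - <<'E'
from h import *
from cell import arm
s=arm.get_state(); print(s['t'],s['tool_pos'],Ro.from_rotvec(s['tool_rot']).as_matrix().round(3).tolist())
p=arm.camera('wrist'); pickle.dump(p,open('w4.pkl','wb'))
cv2.imwrite('pics/w4.png',cv2.resize(p['frame'],(800,600),interpolation=cv2.INTER_CUBIC)[:,:,::-1])
E
```

```text
14.95 [0.35951082 0.34163166 0.15247846] [[0.996, -0.09, 0.005], [-0.09, -0.996, 0.003], [0.004, -0.003, -1.0]]
```

View pics/w4.png

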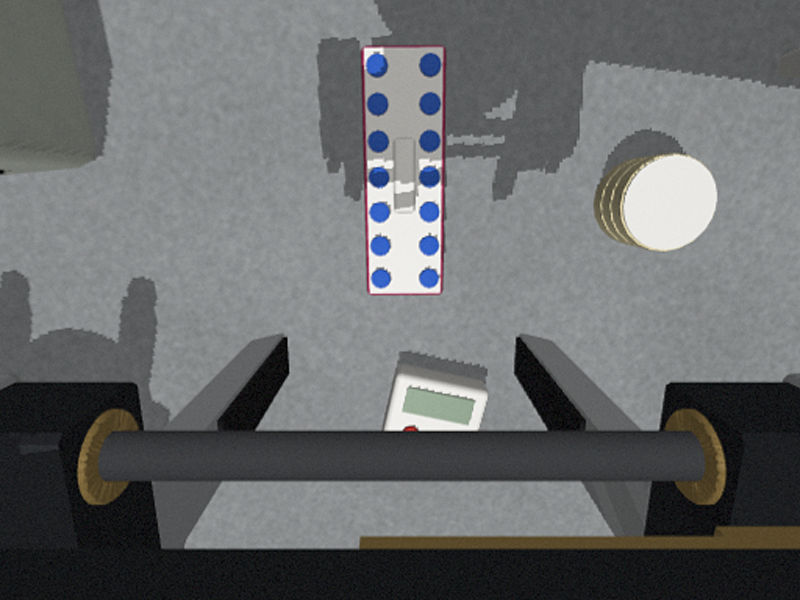

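Carrier is out on the bench clear of the shelf: corners (362,46),(445,46),(368,295),(442,294), handle (394–415,138–212); timer and dishes are clear of it.

```bash
python3 - <<'E'
from h import *
p=pickle.load(open('w4.pkl','rb'));k=.64
c=[at(p,u*k,v*k,.041) for u,v in[(362,45),(446,45),(367,295),(442,295)]]
print(np.round(c,4), np.mean(c,0).round(4)); a=(c[0]+c[1]-c[2]-c[3])/2; print(a,np.degrees(np.arctan2(a[1],a[0])))
print([at(p,u*k,v*k,.072).round(4) for u,v in[(404.5,138),(404.5,212)]])
from cell import arm
s=arm.get_state(); ang=np.radians(-5.2)
print(s['t'],move(s,[*np.mean(c,0),.053]))
E
```

```text
[[0.508  0.352 ]
 [0.5035 0.3036]
 [0.36   0.3651]
 [0.3555 0.3163]] [0.4317 0.3342]
[ 0.14796365 -0.01295629] -5.004285537300852
[array([0.4517, 0.3324]), array([0.4125, 0.336 ])]
15.0 [ 0.07193418 -0.00015265  0.09776019]
```

arm_command(
  series=[
    {"x": 0.145, "y": 0, "z": 0, "twist": 0},
    {"x": 0.145, "y": 0, "z": 0.1, "twist": 0},
    {"x": 0, "y": 0, "z": 0.15, "twist": 0},
    {"x": 0, "y": 0, "z": 0.1, "twist": 0},
    {"x": 0, "y": 0, "z": 0.04, "twist": 0},
  ],
)

```text
t: 15.62
tool_pos: [0.4309, 0.3325, 0.0493]
tool_rot: [3.136, -0.144, -0.005]
force: [0.8, 0.5, 0.6]
width: 0.0938
grip_force: 0.0
```

arm_command(
  series=[
    {"x": 0, "y": 0, "z": 0, "twist": 0},
    {"x": 0, "y": 0, "z": 0, "twist": 0},
    {"x": 0, "y": 0, "z": 0, "twist": 0},
    {"x": 0, "y": 0, "z": 0, "twist": 0},
    {"x": 0, "y": 0, "z": 0, "twist": 0},
  ],
  claw=1,
  squeeze=45,
)

```text
t: 16.25
tool_pos: [0.4318, 0.3335, 0.052]
tool_rot: [-3.138, 0.144, -0.0]
force: [0.9, 0.1, -0.2]
width: 0.0475
grip_force: 0.0
```

arm_command(
  series=[
    {"x": 0, "y": 0, "z": 0, "twist": 0},
    {"x": 0, "y": 0, "z": 0, "twist": 0},
    {"x": 0, "y": 0, "z": 0, "twist": 0},
    {"x": 0, "y": 0, "z": 0, "twist": 0},
    {"x": 0, "y": 0, "z": 0, "twist": 0},
  ],
)

```text
t: 16.88
tool_pos: [0.4316, 0.3334, 0.0516]
tool_rot: [3.138, -0.144, -0.0]
force: [0.6, 0.0, -3.0]
width: 0.0115
grip_force: 45.0
```

arm_command(
  series=[
    {"x": 0, "y": 0, "z": -0.06, "twist": 0},
    {"x": 0, "y": 0, "z": -0.12, "twist": 0},
    {"x": 0, "y": 0, "z": -0.14, "twist": 0},
    {"x": 0, "y": 0, "z": -0.12, "twist": 0},
    {"x": 0, "y": 0, "z": -0.06, "twist": 0},
  ],
)

```text
t: 17.5
tool_pos: [0.432, 0.3338, 0.1789]
tool_rot: [-3.137, 0.144, -0.003]
force: [-0.4, -0.1, -3.4]
width: 0.0117
grip_force: 45.0
```

arm_command(
  series=[
    {"x": 0, "y": 0.1, "z": 0, "twist": 0.03},
    {"x": 0, "y": 0.2, "z": 0, "twist": 0},
    {"x": 0, "y": 0.2, "z": 0, "twist": 0},
    {"x": 0, "y": 0.12, "z": 0, "twist": 0},
    {"x": 0, "y": 0.03, "z": 0, "twist": 0},
  ],
)

```text
t: 18.12
tool_pos: [0.4144, 0.1701, 0.1767]
tool_rot: [3.136, -0.173, -0.0]
force: [0.2, 0.6, -3.0]
width: 0.0117
grip_force: 45.0
```

```bash
python3 - <<'E'
from h import *
from cell import arm
s=arm.get_state(); print(s['t'],s['tool_pos'],Ro.from_rotvec(s['tool_rot']).as_matrix().round(3).tolist(),s['width'],s['force'])
p=arm.camera('wrist'); pickle.dump(p,open('w5.pkl','wb'))
cv2.imwrite('pics/w5.png',cv2.resize(p['frame'],(800,600),interpolation=cv2.INTER_CUBIC)[:,:,::-1])
E
```

```text
18.125 [0.4144429  0.17006086 0.17671467] [[0.994, -0.11, -0.0], [-0.11, -0.994, -0.001], [-0.0, 0.001, -1.0]] 0.011670918285148144 [ 0.15836675  0.63511008 -2.99154002]
```

View pics/w5.png

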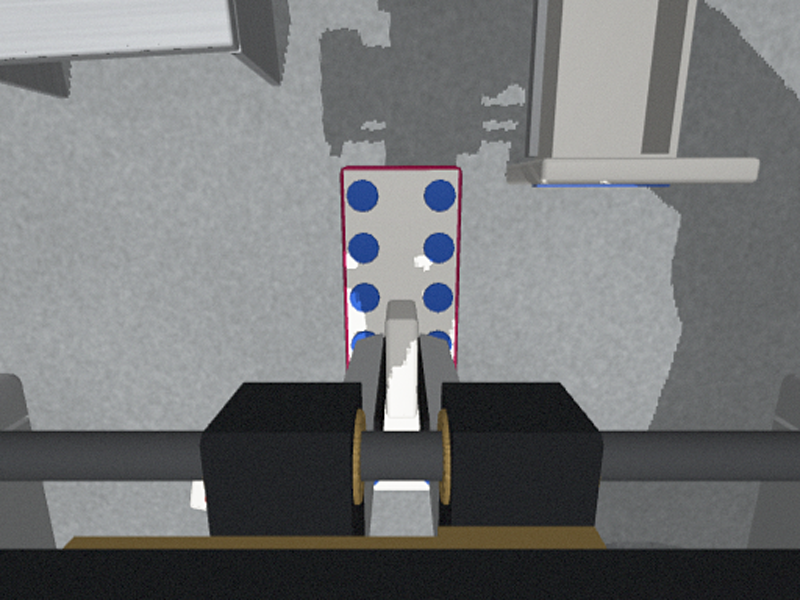

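Carrier hangs level (top 342–462, 167). Panel top spans (543–758, 157–182), drawer left wall top ~(546–557), right wall top ~(672–685) at row 150.

```bash
python3 - <<'E'
from h import *
from cell import arm
p=pickle.load(open('w5.pkl','rb'));k=.64
for n,(u,v,z) in {'oL':(543,181,.096),'oR':(758,180,.096),'iL':(543,158,.096),'iR':(757,157,.096),'wl':(546,150,.048),'wl2':(557,150,.048),'wr':(674,150,.048),'wr2':(683,150,.048),'wrtop0':(697,0,.048),'wrtop':(680,150,.048)}.items(): print(n,at(p,u*k,v*k,z).round(4))
g=p['frame'][96,330:450].astype(int).sum(1)//3; print(g.tolist())
E
```

```text
oL [0.4752 0.0853]
oR [ 0.4626 -0.0326]
iL [0.4873 0.0848]
iR [ 0.475  -0.0312]
wl [0.4933 0.0682]
wl2 [0.4925 0.0612]
wr [ 0.4842 -0.0137]
wr2 [ 0.4835 -0.0195]
wrtop0 [ 0.5693 -0.0249]
wrtop [ 0.4837 -0.0175]
[100, 101, 101, 103, 107, 102, 79, 74, 88, 137, 138, 134, 135, 137, 117, 99, 98, 102, 99, 102, 100, 99, 95, 126, 181, 182, 178, 181, 176, 176, 179, 176, 178, 180, 179, 179, 177, 179, 181, 180, 176, 179, 177, 176, 176, 180, 177, 178, 179, 179, 179, 180, 175, 176, 178, 176, 175, 177, 179, 175, 176, 180, 176, 177, 176, 177, 177, 178, 177, 178, 179, 178, 179, 178, 178, 177, 177, 178, 177, 180, 137, 98, 99, 98, 102, 97, 96, 97, 101, 95, 98, 97, 101, 99, 96, 101, 94, 98, 148, 175, 178, 178, 183, 134, 104, 105, 106, 101, 103, 105, 104, 103, 106, 102, 106, 105, 107, 107, 105, 109]
```

arm_command(
  series=[
    {"x": 0.1, "y": 0.08, "z": 0, "twist": 0},
    {"x": 0.17, "y": 0.14, "z": 0, "twist": 0},
    {"x": 0.17, "y": 0.14, "z": 0, "twist": 0},
    {"x": 0.15, "y": 0.12, "z": 0, "twist": 0},
    {"x": 0.084, "y": 0.066, "z": 0, "twist": 0},
  ],
)

```text
t: 18.8
tool_pos: [0.5691, 0.0172, 0.1762]
tool_rot: [-3.137, 0.17, 0.001]
force: [-0.1, -0.1, -2.3]
width: 0.0117
grip_force: 45.0
```

arm_command(
  series=[
    {"x": 0, "y": 0, "z": 0.06, "twist": 0},
    {"x": 0, "y": 0, "z": 0.06, "twist": 0},
    {"x": 0, "y": 0, "z": 0, "twist": 0},
    {"x": 0, "y": 0, "z": 0, "twist": 0},
    {"x": 0, "y": 0, "z": 0, "twist": 0},
  ],
)

```text
t: 19.42
tool_pos: [0.5677, 0.0183, 0.1473]
tool_rot: [-3.137, 0.168, -0.001]
force: [0.6, 0.5, -2.1]
width: 0.0116
grip_force: 45.0
```

```bash
python3 - <<'E'
from h import *
from cell import arm
s=arm.get_state(); print(s['t'],s['tool_pos'],Ro.from_rotvec(s['tool_rot']).as_matrix().round(3).tolist(),move(s,[.567,.016,.065]))
ps=[arm.camera(n) for n in('wrist','scene','side')]; pickle.dump(ps,open('w6.pkl','wb'))
a=cv2.resize(ps[0]['frame'][0:290,150:400],(400,464)); b=cv2.resize(ps[1]['frame'][130:246,235:335],(400,464))
cv2.imwrite('pics/w6.png',np.hstack([a,b])[:,:,::-1])
E
```

```text
19.425 [0.56770388 0.01833879 0.14726198] [[0.994, -0.107, 0.001], [-0.107, -0.994, 0.0], [0.001, -0.0, -1.0]] [-0.00051444  0.00240944  0.08226134]
```

View pics/w6.png

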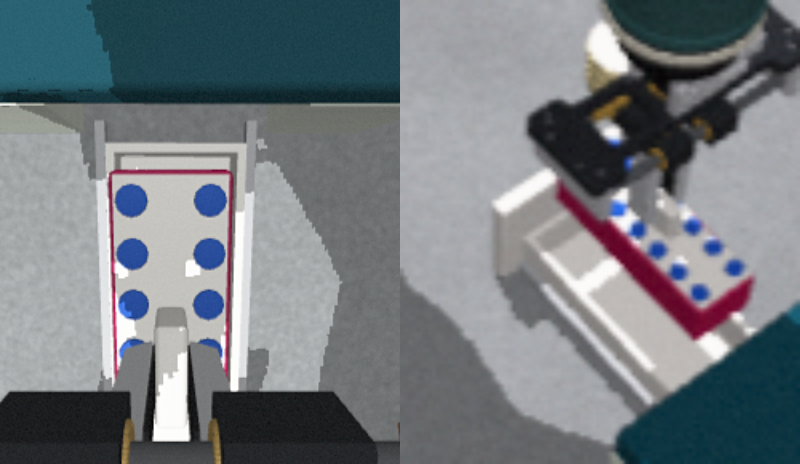

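Carrier hovers level over the drawer: drawer rear wall at crop row ~153, carrier's rear end at row 172, sides centred within ~2 mm. Checking the x fit by the rear wall.

```bash
python3 - <<'E'
from h import *
p=pickle.load(open('w6.pkl','rb'))[0]
P=lambda u,v,z: at(p,u/1.6+150,v/1.6,z).round(4)
print('rear wall inner/outer top',P(173,153,.048),P(173,144,.048),'carr end',P(171,171,.1367))
print('walls at row 250: L in/out, R',P(107,250,.048),P(98,250,.048),P(236,250,.048),P(246,250,.048))
print('pred inner rear',np.array([.5673,.0159])+.085*np.array([.9943,-.1063]))
E
```

```text
rear wall inner/outer top [0.6549 0.0084] [0.6598 0.0079] carr end [0.6417 0.0111]
walls at row 250: L in/out, R [0.6044 0.0534] [0.6049 0.0587] [ 0.5961 -0.023 ] [ 0.5954 -0.029 ]
pred inner rear [0.6518155 0.0068645]
```

arm_command(
  series=[
    {"x": 0.003, "y": 0.003, "z": 0.08, "twist": 0},
    {"x": 0, "y": 0, "z": 0.1, "twist": 0},
    {"x": 0, "y": 0, "z": 0.08, "twist": 0},
    {"x": 0, "y": 0, "z": 0.04, "twist": 0},
    {"x": 0, "y": 0, "z": 0.015, "twist": 0},
  ],
)

```text
t: 20.2
tool_pos: [0.5682, 0.0173, 0.0678]
tool_rot: [-3.137, 0.169, 0.0]
force: [-0.9, -0.4, -2.6]
width: 0.0115
grip_force: 45.0
```

arm_command(
  series=[
    {"x": 0, "y": 0, "z": 0.01, "twist": 0},
    {"x": 0, "y": 0, "z": 0, "twist": 0},
    {"x": 0, "y": 0, "z": 0, "twist": 0},
    {"x": 0, "y": 0, "z": 0, "twist": 0},
    {"x": 0, "y": 0, "z": 0, "twist": 0},
  ],
)

```text
t: 20.82
tool_pos: [0.5682, 0.0172, 0.0656]
tool_rot: [-3.137, 0.169, -0.0]
force: [-0.4, -0.7, -2.7]
width: 0.0114
grip_force: 45.0
```

arm_command(
  series=[
    {"x": 0, "y": 0, "z": 0.004, "twist": 0},
    {"x": 0, "y": 0, "z": 0.004, "twist": 0},
    {"x": 0, "y": 0, "z": 0.002, "twist": 0},
    {"x": 0, "y": 0, "z": 0, "twist": 0},
    {"x": 0, "y": 0, "z": 0, "twist": 0},
  ],
)

```text
t: 21.45
tool_pos: [0.5686, 0.0173, 0.0635]
tool_rot: [-3.137, 0.169, -0.001]
force: [-1.2, -0.3, 5.9]
width: 0.0117
grip_force: 45.0
```

arm_command(
  series=[
    {"x": 0, "y": 0, "z": -0.004, "twist": 0},
    {"x": 0, "y": 0, "z": 0, "twist": 0},
    {"x": 0, "y": 0, "z": 0, "twist": 0},
    {"x": 0, "y": 0, "z": 0, "twist": 0},
    {"x": 0, "y": 0, "z": 0, "twist": 0},
  ],
  claw=-1,
)

```text
t: 22.08
tool_pos: [0.5682, 0.0172, 0.0639]
tool_rot: [-3.137, 0.169, 0.0]
force: [0.0, -0.5, -0.1]
width: 0.0583
grip_force: 0.0
```

arm_command(
  series=[
    {"x": 0, "y": 0, "z": -0.08, "twist": 0},
    {"x": 0, "y": 0, "z": -0.16, "twist": 0},
    {"x": 0, "y": 0, "z": -0.2, "twist": 0},
    {"x": -0.15, "y": 0, "z": -0.1, "twist": 0},
    {"x": -0.2, "y": 0, "z": 0, "twist": 0},
  ],
)

```text
t: 22.7
tool_pos: [0.4815, 0.0272, 0.2018]
tool_rot: [-3.137, 0.169, -0.006]
force: [-0.7, 0.2, -0.3]
width: 0.0937
grip_force: 0.0
```

```bash
python3 - <<'E'
from h import *
from cell import arm
p=arm.camera('wrist'); pickle.dump(p,open('w7.pkl','wb')); s=arm.get_state(); print(s['t'],s['tool_pos'])
f=cv2.resize(p['frame'][0:240,150:400],(500,480)); cv2.imwrite('pics/w7.png',f[:,:,::-1])
E
```

```text
22.75 [0.47527467 0.0277648  0.20031921]
```

View pics/w7.png

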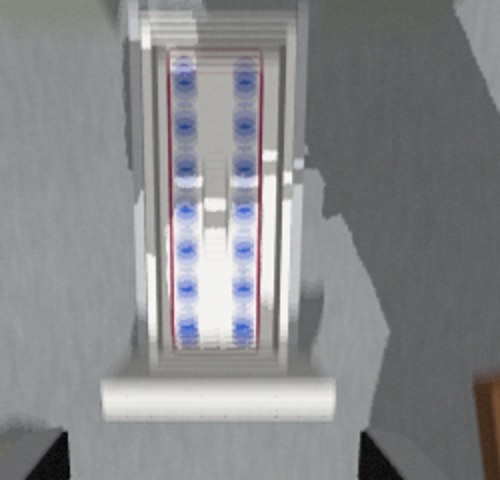

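The carrier lies flat in the drawer (172–262, 48–352), centred between the walls. Now close the fingers, go in front of the panel and push.

arm_command(
  series=[
    {"x": -0.14, "y": 0, "z": 0, "twist": 0},
    {"x": -0.12, "y": 0, "z": 0, "twist": 0},
    {"x": 0, "y": 0, "z": 0.05, "twist": 0},
    {"x": 0, "y": 0, "z": 0, "twist": 0},
    {"x": 0, "y": 0, "z": 0, "twist": 0},
  ],
  claw=1,
  squeeze=20,
)

```text
t: 23.38
tool_pos: [0.4172, 0.0337, 0.1867]
tool_rot: [-3.137, 0.169, 0.0]
force: [0.4, -1.2, -0.6]
width: 0.0476
grip_force: 0.0
```

arm_command(
  series=[
    {"x": 0, "y": 0, "z": 0.1, "twist": 0},
    {"x": 0, "y": 0, "z": 0.16, "twist": 0},
    {"x": 0, "y": 0, "z": 0.16, "twist": 0},
    {"x": 0, "y": 0, "z": 0.06, "twist": 0},
    {"x": 0, "y": 0, "z": 0, "twist": 0},
  ],
)

```text
t: 24.0
tool_pos: [0.4166, 0.0338, 0.0664]
tool_rot: [-3.137, 0.169, 0.002]
force: [0.8, 0.3, 0.1]
width: 0.0005
grip_force: 0.0
```

arm_command(
  series=[
    {"x": 0.1, "y": 0, "z": 0, "twist": 0},
    {"x": 0.03, "y": 0, "z": 0, "twist": 0},
    {"x": 0.03, "y": 0, "z": 0, "twist": 0},
    {"x": 0.04, "y": 0, "z": 0, "twist": 0},
    {"x": 0.05, "y": 0, "z": 0, "twist": 0},
  ],
)

```text
t: 24.62
tool_pos: [0.479, 0.0269, 0.0666]
tool_rot: [3.137, -0.169, -0.001]
force: [-2.8, 1.0, 2.5]
width: 0.0001
grip_force: 1.5
```

arm_command(
  series=[
    {"x": 0.06, "y": 0, "z": 0, "twist": 0},
    {"x": 0.06, "y": 0, "z": 0, "twist": 0},
    {"x": 0.06, "y": 0, "z": 0, "twist": 0},
    {"x": 0.06, "y": 0, "z": 0, "twist": 0},
    {"x": 0.06, "y": 0, "z": 0, "twist": 0},
  ],
)

```text
t: 25.25
tool_pos: [0.5542, 0.0187, 0.0664]
tool_rot: [-3.137, 0.169, 0.0]
force: [-3.3, 0.1, 3.1]
width: 0.0001
grip_force: 1.6
```

arm_command(
  series=[
    {"x": 0.06, "y": 0, "z": 0, "twist": 0},
    {"x": 0.06, "y": 0, "z": 0, "twist": 0},
    {"x": 0.06, "y": 0, "z": 0, "twist": 0},
    {"x": 0.04, "y": 0, "z": 0, "twist": 0},
    {"x": 0.03, "y": 0, "z": 0, "twist": 0},
  ],
)

```text
t: 25.88
tool_pos: [0.6159, 0.012, 0.0663]
tool_rot: [-3.137, 0.169, 0.0]
force: [-2.7, -0.1, 1.8]
width: 0.0009
grip_force: 1.3
```

arm_command(
  series=[
    {"x": 0.03, "y": 0, "z": 0, "twist": 0},
    {"x": 0.03, "y": 0, "z": 0, "twist": 0},
    {"x": 0.02, "y": 0, "z": 0, "twist": 0},
    {"x": 0.02, "y": 0, "z": 0, "twist": 0},
    {"x": 0.01, "y": 0, "z": 0, "twist": 0},
  ],
)

```text
t: 26.5
tool_pos: [0.643, 0.0091, 0.0664]
tool_rot: [-3.137, 0.169, 0.0]
force: [-1.8, -1.7, -0.9]
width: 0.0003
grip_force: 1.1
```

arm_command(
  series=[
    {"x": 0.01, "y": 0, "z": 0, "twist": 0},
    {"x": 0.01, "y": 0, "z": 0, "twist": 0},
    {"x": 0.008, "y": 0, "z": 0, "twist": 0},
    {"x": 0.008, "y": 0, "z": 0, "twist": 0},
    {"x": 0, "y": 0, "z": 0, "twist": 0},
  ],
)

```text
t: 27.12
tool_pos: [0.6494, 0.0085, 0.0664]
tool_rot: [3.136, -0.168, -0.008]
force: [-23.1, -0.6, 14.7]
width: 0.0005
grip_force: 11.2
```

arm_command(
  series=[
    {"x": 0.003, "y": 0, "z": 0, "twist": 0},
    {"x": 0, "y": 0, "z": 0, "twist": 0},
    {"x": -0.03, "y": 0, "z": 0, "twist": 0},
    {"x": -0.1, "y": 0, "z": 0, "twist": 0},
    {"x": -0.2, "y": 0, "z": 0, "twist": 0},
  ],
)

```text
t: 27.75
tool_pos: [0.5708, 0.0173, 0.0666]
tool_rot: [-3.136, 0.17, -0.003]
force: [0.7, 0.4, 0.4]
width: 0.0004
grip_force: 0.0
```

arm_command(
  series=[
    {"x": -0.16, "y": 0, "z": -0.1, "twist": 0},
    {"x": 0, "y": 0, "z": -0.2, "twist": 0},
    {"x": 0, "y": 0, "z": -0.2, "twist": 0},
    {"x": 0, "y": 0, "z": 0, "twist": 0},
    {"x": 0, "y": 0, "z": 0, "twist": 0},
  ],
)

```text
t: 28.38
tool_pos: [0.5307, 0.0212, 0.1913]
tool_rot: [3.137, -0.169, 0.001]
force: [-0.8, 0.2, -0.2]
width: 0.0006
grip_force: 0.0
```

```bash
python3 - <<'E'
from h import *
from cell import arm
s=arm.get_state(); print(s['t'],s['tool_pos'],s['force'])
p=arm.camera('wrist'); pickle.dump(p,open('w8.pkl','wb'))
f=p['frame'].astype(int)
# column profile through analyser front centre
for y in(.02,-.02):
    for x0 in [0]:
        c=int(round(proj(p,[.66,y,.096])[0])); print('col',c,[(r,f[r,c].tolist(),at(p,c,r,.096)[0].round(3)) for r in range(0,100,3) ])
q=arm.camera('side'); sc=arm.camera('scene')
for n,pp in(('side',q),('scene',sc)):
    for t in('bottle','drawer','dishes','tube_block','timer'):
        print(n,t,[(np.round(d['box']).astype(int).tolist(),round(d['p'],2)) for d in arm.look_for(pp,t)[:2]])
E
```

```text
28.375 [0.530672   0.0212214  0.19125245] [-0.83841117  0.19485172 -0.19386311]
col 243 [(0, [34, 69, 79], np.float64(0.695)), (3, [29, 69, 78], np.float64(0.692)), (6, [32, 71, 80], np.float64(0.69)), (9, [30, 67, 79], np.float64(0.688)), (12, [27, 59, 69], np.float64(0.686)), (15, [10, 40, 50], np.float64(0.684)), (18, [14, 35, 44], np.float64(0.681)), (21, [19, 38, 44], np.float64(0.679)), (24, [14, 34, 42], np.float64(0.677)), (27, [150, 131, 134], np.float64(0.674)), (30, [119, 96, 102], np.float64(0.672)), (33, [198, 198, 193], np.float64(0.67)), (36, [198, 197, 193], np.float64(0.667)), (39, [197, 193, 190], np.float64(0.665)), (42, [194, 192, 188], np.float64(0.663)), (45, [165, 163, 161], np.float64(0.66)), (48, [112, 109, 107], np.float64(0.658)), (51, [108, 106, 104], np.float64(0.656)), (54, [112, 111, 109], np.float64(0.653)), (57, [109, 107, 106], np.float64(0.651)), (60, [107, 111, 117], np.float64(0.648)), (63, [22, 40, 81], np.float64(0.646)), (66, [117, 118, 118], np.float64(0.644)), (69, [109, 112, 114], np.float64(0.641)), (72, [123, 125, 125], np.float64(0.639)),
[... 1473 characters left out ...]
64(0.629)), (81, [108, 111, 110], np.float64(0.627)), (84, [115, 118, 119], np.float64(0.624)), (87, [113, 114, 116], np.float64(0.622)), (90, [112, 116, 116], np.float64(0.619)), (93, [122, 125, 125], np.float64(0.617)), (96, [168, 174, 176], np.float64(0.614)), (99, [166, 170, 171], np.float64(0.612))]
side bottle [([289, 226, 18, 43], 0.59), ([308, 142, 76, 76], 0.49)]
side drawer [([307, 165, 11, 34], 0.49)]
side dishes [([230, 159, 13, 16], 0.54)]
side tube_block [([230, 222, 29, 17], 0.6)]
side timer [([187, 143, 15, 14], 0.49)]
scene bottle [([193, 253, 26, 33], 0.6)]
scene drawer [([341, 122, 83, 74], 0.26)]
scene dishes []
scene tube_block [([192, 195, 36, 32], 0.66)]
scene timer []
```

```bash
python3 - <<'E'
from h import *
p=pickle.load(open('w8.pkl','rb')); f=p['frame'].astype(int)
for r in range(24,34): print(r,[f[r,c].tolist() for c in(215,230,243,255,265,289,300,315)])
for r in(11,13,14): print(r,at(p,257,r,.13), at(p,257,r,.1))
for r in(26,29,31,45.5): print(r,at(p,257,r,.1),at(p,257,r,.096))
# predicted rows: where would a face at x_f show z=.13,.1
for xf in(.668,.671,.674,.677,.68,.683): print(xf,[proj(p,[xf,.01,z]).round(1)[1] for z in(.13,.12,.11,.1,.096)])
E
```

```text
24 [[26, 55, 63], [24, 53, 59], [14, 34, 42], [4, 33, 41], [14, 35, 44], [16, 36, 45], [18, 39, 42], [19, 37, 41]]
25 [[25, 50, 60], [39, 62, 68], [33, 47, 52], [35, 50, 55], [28, 45, 51], [23, 40, 45], [23, 41, 46], [14, 35, 41]]
26 [[89, 101, 105], [117, 124, 127], [95, 99, 101], [97, 101, 102], [93, 95, 97], [121, 124, 125], [85, 92, 95], [58, 69, 67]]
27 [[151, 154, 156], [203, 204, 198], [150, 131, 134], [146, 125, 126], [142, 118, 125], [206, 207, 201], [154, 157, 159], [110, 112, 107]]
28 [[152, 155, 158], [202, 200, 195], [122, 24, 61], [125, 29, 63], [122, 22, 61], [196, 194, 189], [153, 157, 157], [109, 112, 106]]
29 [[147, 149, 150], [198, 198, 194], [103, 19, 46], [104, 23, 52], [100, 17, 49], [176, 176, 171], [150, 153, 152], [106, 111, 104]]
30 [[166, 166, 166], [194, 193, 189], [119, 96, 102], [122, 99, 104], [122, 100, 106], [179, 179, 175], [157, 159, 158], [132, 133, 127]]
31 [[232, 231, 227], [230, 231, 228], [192, 190, 184], [191, 190, 187], [192, 191, 187], [196, 196, 193], [193, 195, 189], [196, 195, 189]]
32 [[246, 246, 244], [247, 247, 244], [200, 197, 194], [
[... 458 characters left out ...]
67158871 0.00645578]
31 [0.66898615 0.00674396] [0.67004714 0.00662297]
45.5 [0.65783857 0.00795299] [0.65873511 0.00784983]
0.668 [np.float64(21.1), np.float64(25.3), np.float64(29.2), np.float64(32.7), np.float64(34.1)]
0.671 [np.float64(16.7), np.float64(21.1), np.float64(25.1), np.float64(28.8), np.float64(30.2)]
0.674 [np.float64(12.2), np.float64(16.8), np.float64(21.0), np.float64(24.9), np.float64(26.4)]
0.677 [np.float64(7.7), np.float64(12.5), np.float64(16.9), np.float64(21.0), np.float64(22.5)]
0.68 [np.float64(3.1), np.float64(8.1), np.float64(12.8), np.float64(17.0), np.float64(18.6)]
0.683 [np.float64(-1.5), np.float64(3.8), np.float64(8.6), np.float64(13.0), np.float64(14.7)]
```

arm_command(
  series=[
    {"x": 0, "y": 0, "z": 0.2, "twist": 0},
    {"x": 0, "y": 0, "z": 0.2, "twist": 0},
    {"x": 0, "y": 0, "z": 0.1, "twist": 0},
    {"x": 0.15, "y": 0, "z": 0, "twist": 0},
    {"x": 0.15, "y": 0, "z": 0, "twist": 0},
  ],
)

```text
t: 29.65
tool_pos: [0.6061, 0.0131, 0.0662]
tool_rot: [3.137, -0.169, -0.001]
force: [-0.5, 0.6, 0.9]
width: 0.0004
grip_force: 0.0
```

arm_command(
  series=[
    {"x": 0.1, "y": 0, "z": 0, "twist": 0},
    {"x": 0.04, "y": 0, "z": 0, "twist": 0},
    {"x": 0.02, "y": 0, "z": 0, "twist": 0},
    {"x": 0.01, "y": 0, "z": 0, "twist": 0},
    {"x": 0, "y": 0, "z": 0, "twist": 0},
  ],
)

```text
t: 30.28
tool_pos: [0.6471, 0.0087, 0.0666]
tool_rot: [3.137, -0.169, -0.0]
force: [0.3, -0.2, -0.6]
width: 0.0005
grip_force: 0.0
```

arm_command(
  series=[
    {"x": 0.008, "y": 0, "z": 0, "twist": 0},
    {"x": 0.004, "y": 0, "z": 0, "twist": 0},
    {"x": 0.004, "y": 0, "z": 0, "twist": 0},
    {"x": 0, "y": 0, "z": 0, "twist": 0},
    {"x": 0, "y": 0, "z": 0, "twist": 0},
  ],
)

```text
t: 30.9
tool_pos: [0.6494, 0.0085, 0.0665]
tool_rot: [3.136, -0.168, -0.006]
force: [-18.0, 0.4, 13.8]
width: 0.0006
grip_force: 8.8
```

arm_command(
  series=[
    {"x": 0.003, "y": 0, "z": 0, "twist": 0},
    {"x": 0.003, "y": 0, "z": 0, "twist": 0},
    {"x": 0, "y": 0, "z": 0, "twist": 0},
    {"x": 0, "y": 0, "z": 0, "twist": 0},
    {"x": 0, "y": 0, "z": 0, "twist": 0},
  ],
)

```text
t: 31.52
tool_pos: [0.6494, 0.0085, 0.0665]
tool_rot: [3.136, -0.168, -0.011]
force: [-30.4, 0.4, 24.0]
width: 0.0001
grip_force: 14.9
```

arm_command(
  series=[
    {"x": -0.03, "y": 0, "z": 0, "twist": 0},
    {"x": -0.1, "y": 0, "z": 0, "twist": 0},
    {"x": -0.2, "y": 0, "z": 0, "twist": 0},
    {"x": -0.16, "y": 0, "z": -0.1, "twist": 0},
    {"x": 0, "y": 0, "z": -0.2, "twist": 0},
  ],
)

```text
t: 32.15
tool_pos: [0.5277, 0.0214, 0.141]
tool_rot: [3.136, -0.167, -0.006]
force: [1.0, -0.9, 0.2]
width: 0.0005
grip_force: 0.0
```

arm_command(
  series=[
    {"x": 0, "y": 0, "z": -0.2, "twist": 0},
    {"x": 0, "y": 0, "z": 0, "twist": 0},
    {"x": 0, "y": 0, "z": 0, "twist": 0},
    {"x": 0, "y": 0, "z": 0, "twist": 0},
    {"x": 0, "y": 0, "z": 0, "twist": 0},
  ],
)

```text
t: 32.78
tool_pos: [0.5308, 0.0213, 0.1906]
tool_rot: [-3.137, 0.169, 0.002]
force: [-0.4, -0.4, -0.6]
width: 0.0001
grip_force: 0.0
```

```bash
python3 - <<'E'
from h import *
from cell import arm
p=arm.camera('wrist'); s=arm.get_state(); print(s['t'],s['tool_pos'],s['force'])
f=p['frame'].astype(int)
for c in(243,265,289): # panel outer top edge
    g=f[20:70,c].sum(1)/3; r=20+np.argmin(np.diff(g)); print(c,r,at(p,c,r+.5,.096).round(4))
print(arm.finish_job())
E
```

```text
32.825 [0.53085275 0.02130981 0.19074816] [-0.44227838  0.39533351 -0.81350426]
243 26 [0.6744 0.0182]
265 26 [ 6.724e-01 -4.000e-04]
289 61 [ 0.6427 -0.0183]
the job is handed in; nothing more can be done
None
```

The job was handed in at 32.8 s: the bottle stands upright in the blue tray, the carrier lies level in the drawer, and the drawer was pushed to its hard stop (30 N with no further movement). The last camera check of the panel position was inconclusive, and no verdict was shown.

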